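# Check a transfer-chair brake lever against its stop

### The job

Two push handles of a patient transfer chair are clamped up for checking; test the brake lever, the long one with the ball at its end. With the closed fingertips or the backs of the fingers push it in towards its bar, gently, until it comes up against its stop, let it spring right back out, then push it in firmly on to the stop again and finish while still holding it in, so that the gap left to the bar can be measured. Do not pinch the lever or touch the bar, and leave the short lever and the things lying about alone.

Things in the scene. Friction and masses are not known exactly. Their poses are not given: they have to be found in the camera images.
- brake_stand: Fixed aluminium bench stand of the brake handle: plate 80 (x) x 180 (y) x 12 mm, two posts carrying a level handlebar along the stand's y, axis 110 mm above the worktop. Origin: under the bar's middle at worktop height. The lever is on the -x side, which faces the robot (yaw within 0.5 rad). Nothing on the stand is higher than 128 mm.
- brake_bar: The brake handle's bar with black ribbed rubber grip, 30 mm across (collar 34 mm), 193 mm long. Origin: on the bar's axis in its middle, 110 mm above the worktop; y along the bar. Not to be touched by the fingers.
- brake_lever: The long brake lever: aluminium blade 8 mm thick, 16 mm tall, 128 mm long, an 18 mm ball on its free end. Origin: on its upright pivot axis, 110 mm above the worktop, 30 mm in front (stand's -x) of the bar's axis, 70 mm towards the stand's +y end. The blade runs along its own -y; the outer face to push is at own x = -4 mm, own +x points to the bar. Pushed level, towards the bar.
- brake_press (a point): Middle of the outer face of the brake lever's blade 100 mm from the pivot, at mid height (110 mm above the worktop): a good place to push. Moves with the lever. Axes as the lever's: +x into the lever towards the bar. Pushing here moves it about 30 mm from rest to stop.
- brake_pivot (a joint): Brake lever's angle: 0 = fully out, 0.30 rad = in against its hard stop, the blade then parallel to the bar and 11 mm short of it. Turns anticlockwise seen from above when pushed in. Sprung: about 2.4 N at the press point starts it, about 4.2 N brings it to the stop; it returns by itself. More than 40 N of push damages it.
- recline_pivot (a joint): Angle of the short recline lever on the other handle, same hinge, 0 = fully out, 0.30 rad = in. To be left alone.
- recline_stand: Fixed bench stand of the other handle, same size and make as brake_stand; its lever is short (66 mm blade, no ball). Either handle may be on the left. Origin and axes as brake_stand.
- specimen_cup: Loose specimen cup with yellow screw lid, 64 mm across, 64 mm high; origin centre of its underside. To be left alone.
- battery_9v: Loose block battery 26 x 50 x 17 mm lying on the worktop; origin centre of its underside. To be left alone.
- tape_roll: Loose roll of white tape lying flat, 72 mm across, 24 mm high; origin centre of its underside. To be left alone.

How it is judged:
By the outcome, as a careful person would: the job done as asked, in the order asked, and still so for the second after the job is handed in, while the arm keeps its last pose, push and grip.
It also fails if it takes over 42 s, if anything falls off the work surface, if the arm or the gripper's body presses on something with over 40 N, if the wrist force passes 120 N, or if a joint passes its speed limit or range.

### The arm

A 6-joint arm with a two-finger parallel gripper is mounted at the origin on a cart in front of the work surface, level with it; the furniture and walls round the work are solid. World frame = base frame: x ahead of the robot, y to its left, z up, the work surface at z = 0. Lengths are in m, angles in rad, forces in N, time in s.
With the tool pointing down it reaches from about 0.225 to 0.875 m from the base axis. Payload 3.4 kg.
Tool frame: the origin (TCP) lies between the finger pads; the fingertips stand 22 mm ahead of it and the grasp point (between the pads) lies 3 mm ahead of it (manip.finger_overhang is the distance from the TCP to the fingertips, in m); z points along the fingers, y is the line along which they close (so a half turn about z gives the same grasp; the last joint's range is limited). The gripper opens to 85 mm and grips with 20 to 120 N. Pads are 22 mm wide; open, the fingers measure 114 mm over their backs; the gripper's body (76 mm by 85 mm) begins 54 mm behind the grasp point. The pads swing forward as they close: fully open they stand 13 mm farther back than shut.
Start: joints at [0.985, 0.276, 1.505, -0, 1.361, -0.121], TCP at [0.258, 0.514, 0.253] pointing down, gripper open.
Joint ranges: [-2.89, 2.89], [-0.75, 2.08], [0.22, 2.7], [-1.18, 4.32], [0.11, 2.71], [-2.7, 2.7]. Speed limits (rad/s): [2.57, 2.57, 3.14, 3.14, 3.14, 3.14].

### API

Orientations are given as a unit quaternion [w, x, y, z].
In Python, from rig import get_state, eyes, order, manip gives the robot as it stands.
- The arm moves only by the tool drive_tool, never from a script. Its argument "rows" is a list of rows, each a list of 4 numbers: the shift along the tool's x, y, z in units of 25 mm (1.0 is 25 mm), then the turn about the tool's z in units of 6 degrees (1.0 is 6 degrees). A call has exactly 8 rows; each row is the pose to reach, as a shift and turn from the pose commanded when the call began, along the tool's axes at that moment; what a row does not reach only later rows make up. A row lasts 1/12 s, in which the tool goes at most 41.7 mm and 7.16 degrees, less where a joint would pass 70% of its speed; a pose out of reach is approached as far as the arm can. A call with a gripper value outside its range is refused whole. "grip" is the finger opening in mm, from 0 to 85.4, set as the call begins (left out, the last holds). The fingers move at their own pace and stop on an object; "newtons" is the grip in N (left out, the last holds). Time passes only in rows, so rows that repeat a pose let the fingers close, or fill a call up. It gives the time, the measured TCP pose, the force, the opening and the grip force at its end, in the units of the state.
- get_state(): the state, without advancing time (a new reading comes with each control period).
- eyes.get_image(name): name is "scene" or "top"; returns (picture, depth): 420x560x3 uint8, red, green, blue; 420x560 float32, m along the optical axis (not along the pixel's ray), 0 where there is no reading.
- eyes.camera_info(name): a dict with "fx", "fy", "cx", "cy" (pixels), "R" (3x3) and "t" (3): a world point X has camera coordinates R X + t. Camera axes: x right, y down, z forward; pixel columns grow to the right and rows downward; lengths in m; the calibration is good to about 2 mm. A picture is of the moment at which its call begins. camera_info takes no time and is no camera call.
- order.sign_off(): hands the job in; it is judged then, once.
The state is a dict: "clock": time; "qpos": joint angles; "qd": joint speeds; "effort": joint torques, N m; "position": TCP position; "ee_rot": TCP orientation; "contact_force": force on the tool from outside, world axes, zero at the start; "moment": the same for the moment, N m; "width": finger opening in m; "gripper_force": force on a finger pad.
Only numpy, scipy, OpenCV 4.12 (cv2) and the standard library are available. Lean on these libraries where they do the work, as an engineer would, in place of code of your own. Each camera call takes 0.05 s, during which the arm holds its last target. There are 200 camera calls.

## Working session

There is one attempt and no reset: what is moved stays moved. The work goes in short steps, Python scripts to look and compute and a tool call to move; the robot and the scene stay as the last step left them, time stands still between calls to the robot, and variables do not carry over. Pictures are saved under pics/ and viewed, at most 10 in all, crops included, and the job is handed in when it is done.

Besides the shell and the picture viewer there is one more tool, called after "Request:" as name(argument=value, ...) on one line, values as JSON. drive_tool: Moves the arm, as the interface text tells. Its arguments: {"type":"object","properties":{"rows":{"type":"array","items":{"type":"array","items":{"type":"number"}}},"grip":{"type":"number"},"newtons":{"type":"number"}},"required":["rows"]}

```bash
mkdir -p pics; ls; python3 - <<'E'
from rig import get_state, eyes, order, manip
import cv2, numpy as np
for n in ("scene","top"):
    im,d=eyes.get_image(n); cv2.imwrite(f"pics/{n}0.png",im[:,:,::-1]); np.savez(f"{n}0.npz",im=im,d=d,**{k:np.array(v) for k,v in eyes.camera_info(n).items()})
s=get_state(); print(s); print(manip.finger_overhang)
E
```

```text
pics
{'clock': 0.1, 'qpos': array([ 9.85000504e-01,  2.76524578e-01,  1.50600499e+00, -1.76841044e-05,
        1.36069558e+00, -1.21003692e-01]), 'qd': array([ 0.00172667, -0.00021517, -0.00360815,  0.00096482,  0.00088917,
       -0.00011842]), 'effort': array([ 3.02361223e-03, -4.17701948e+01, -2.46404868e+01,  1.06206537e-04,
        5.81230677e-03,  2.32728588e-06]), 'position': array([0.25750684, 0.51363099, 0.25253089]), 'ee_rot': array([-2.74382760e-04,  2.30307957e-01,  9.73117454e-01, -7.68796683e-04]), 'contact_force': array([-0.00932932,  0.23851282,  0.02190139]), 'moment': array([ 0.03804881, -0.01533293,  0.03484278]), 'gripper_force': 0.0, 'width': 0.08520222376105525}
0.022
```

View pics/scene0.png

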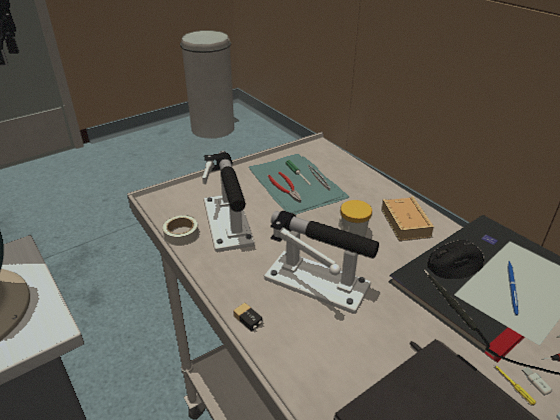

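View pics/top0.png

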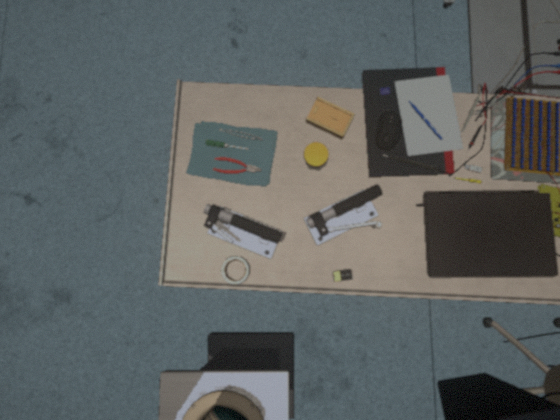

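The scene view shows the long lever with its ball at (335,268), on the handle nearer the laptop. The top view shows it on the right-hand stand, bar from (310,222) to (380,190) and ball near (378,225). Next I fit the bar, lever and ball from the depth images.

```bash
cat > h.py <<'E'
import numpy as np
def cloud(n):
    z=np.load(n); d=z["d"]; v,u=np.mgrid[:420,:560]
    c=np.stack([(u-z["cx"])/z["fx"]*d,(v-z["cy"])/z["fy"]*d,d],-1)
    return (c-z["t"])@z["R"], z["im"], d>0
E
python3 - <<'E'
from h import *
import cv2
for n in ("top0.npz","scene0.npz"):
    P,im,ok=cloud(n)
    z=np.load(n); print(n,"cam",-z["R"].T@z["t"],z["fx"])
    pts=[(378,225),(375,192),(312,224),(316,154),(343,275),(236,268),(245,230)] if n[0]=="t" else [(335,268),(370,245),(285,222),(355,212),(248,317),(181,229)]
    for u,v in pts: print((u,v),P[v,u].round(3))
    m=ok&(P[...,2]>.06)&(P[...,2]<.14)&(abs(P[...,1]+.1)<.35)&(P[...,0]>.2)&(P[...,0]<.9)
    k,l,st,ce=cv2.connectedComponentsWithStats(m.astype(np.uint8))
    for i in range(1,k):
        if st[i,4]>15: q=P[l==i]; print(st[i],q.mean(0).round(3),q.min(0).round(3),q.max(0).round(3))
E
python3 - <<'E'
import cv2
a=cv2.imread("pics/scene0.png")[190:320,250:400]; b=cv2.imread("pics/top0.png")[170:260,290:400]
cv2.imwrite("pics/c0.png",cv2.hconcat([cv2.resize(a,(400,346)),cv2.resize(b,(400,346))]))
E
```

```text
top0.npz cam [ 0.35651122 -0.16627941  1.20048364] 463.4994788187202
(378, 225) [ 0.498 -0.374  0.119]
(375, 192) [ 0.576 -0.368  0.125]
(312, 224) [ 0.501 -0.219  0.12 ]
(316, 154) [ 0.688 -0.234  0.064]
(343, 275) [ 0.385 -0.3    0.015]
(236, 268) [ 0.404 -0.027  0.002]
(245, 230) [ 0.488 -0.061  0.118]
[389 121   8  10  25] [ 0.764 -0.431  0.061] [ 0.751 -0.441  0.06 ] [ 0.775 -0.422  0.064]
[303 142  25  24 453] [ 0.688 -0.232  0.064] [ 0.658 -0.262  0.06 ] [ 0.72  -0.201  0.071]
[ 306  184   76   53 1331] [ 0.531 -0.295  0.121] [ 0.474 -0.384  0.07 ] [ 0.598 -0.205  0.13 ]
[ 203  204   79   40 1217] [ 0.502 -0.044  0.121] [ 0.458 -0.146  0.064] [0.552 0.039 0.131]
scene0.npz cam [ 0.1011941  -0.76940532  0.63271053] 482.9452986381571
(335, 268) [ 0.498 -0.379  0.116]
(370, 245) [ 0.576 -0.376  0.122]
(285, 222) [ 0.5   -0.248  0.124]
(355, 212) [ 0.679 -0.241  0.062]
(248, 317) [ 0.382 -0.304  0.014]
(181, 229) [ 0.408 -0.009 -0.001]
[ 202  151   43   67 1268] [ 0.494 -0.059  0.114] [ 0.457 -0.148  0.06 ] [0.548 0.04  0.127]
[340 200  32  20 480] [ 0.687 -0.235  0.062] [ 0.656 -0.266  0.06 ] [ 0.72  -0.202  0.066]
[ 270  211  109   65 2991] [ 0.528 -0.309  0.112] [ 0.473 -0.389  0.06 ] [ 0.596 -0.206  0.128]
```

View pics/c0.png

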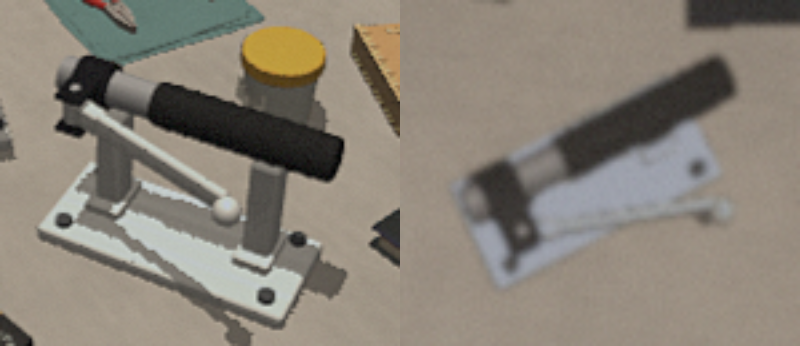

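The crop confirms it: ball lever at rest, with its free end at the -y side and the blade clear of the bar. Now a model fit.

```bash
cat > fit.py <<'E'
from h import *
from scipy.optimize import least_squares
def stand(names,p0=(.545,-.295,.45),q0=0.):
    Q=[]
    for n in names:
        P,im,ok=cloud(n); m=ok&(P[...,2]>.095)&(P[...,2]<.14)&(abs(P[...,0]-.53)<.09)&(abs(P[...,1]+.3)<.12); Q.append(P[m])
    Q=np.concatenate(Q)
    def loc(p): 
        c,s=np.cos(p[2]),np.sin(p[2]); d=Q[:,:2]-p[:2]; return np.c_[d@[c,s],d@[-s,c],Q[:,2]-.11]
    L=loc(p0); bar=(abs(L[:,0])<.022)&(L[:,1]<.03)
    def f(p):
        L=loc(p)[bar]; return np.r_[np.hypot(L[:,0],L[:,2]-p[3])-.0155]
    r=least_squares(f,[*p0,0],loss="soft_l1",f_scale=.002); p=r.x
    L=loc(p); L0=L[bar]; 
    ylo,yhi=np.percentile(L[abs(L[:,0])<.012][:,1],[.5,99.5]); sh=(ylo+yhi)/2
    c,s=np.cos(p[2]),np.sin(p[2]); o=p[:2]+sh*np.array([-s,c])
    return o,p[2],p[3],yhi-ylo,Q
def lever(o,psi,Q):
    c,s=np.cos(psi),np.sin(psi); piv=o+np.array([c,s])*-.03+np.array([-s,c])*.07
    d=Q[:,:2]-o; lx=d@[c,s]; ly=d@[-s,c]
    m=(lx<-.024)&(ly<.04)&(Q[:,2]>.100); B=Q[m][:,:2]-piv
    r=np.hypot(*B.T); a=np.arctan2(B[:,0],-B[:,1])  # yaw: dir (sin a,-cos a)
    k=(r>.04)&(r<.145); b=(r>.115)&(r<.15)
    return piv,np.median(a[k]),k.sum(),B[b].mean(0)+piv
E
python3 - <<'E'
from fit import *
for n in (["top0.npz"],["scene0.npz"],["top0.npz","scene0.npz"]):
    o,psi,dz,L,Q=stand(n); piv,a,k,ball=lever(o,psi,Q)
    t=a; press=piv+.1*np.array([np.sin(t),-np.cos(t)])-.004*np.array([np.cos(t),np.sin(t)])
    print(n,o.round(4),round(psi,3),round(dz,4),round(L,3),"piv",piv.round(4),"leveryaw",round(a,3),"q",round(a-psi+.3,3),k,"ball",ball.round(4),"press",press.round(4))
E
```

```text
['top0.npz'] [ 0.5445 -0.2937] 0.448 -0.0005 0.191 piv [ 0.4872 -0.2436] leveryaw 0.126 q -0.021 181 ball [ 0.5015 -0.3709] press [ 0.4958 -0.3433]
['scene0.npz'] [ 0.5453 -0.2957] 0.449 -0.0013 0.192 piv [ 0.4878 -0.2457] leveryaw 0.093 q -0.056 485 ball [ 0.4988 -0.3743] press [ 0.4931 -0.3456]
['top0.npz', 'scene0.npz'] [ 0.545  -0.2949] 0.449 -0.001 0.193 piv [ 0.4876 -0.2449] leveryaw 0.099 q -0.05 668 ball [ 0.4996 -0.373 ] press [ 0.4936 -0.3448]
```

```bash
cat > plan.py <<'E'
import numpy as np, sys
from scipy.spatial.transform import Rotation as R
from rig import get_state
def plan(xyz,yaw):  # yaw: push direction (tool -x)
    s=get_state(); q=s["ee_rot"]; M=R.from_quat([*q[1:],q[0]]).as_matrix()
    cur=np.arctan2(-M[1,0],-M[0,0]); e=(yaw-cur+np.pi)%(2*np.pi)-np.pi
    print("t",s["clock"],"pos",s["position"].round(4),"yaw",round(cur,3),"F",s["contact_force"].round(2),"q",s["qpos"].round(2))
    print("shift",(M.T@(np.array(xyz)-s["position"])/.025).round(2),"turn",round(-np.degrees(e)/6,2))
if __name__=="__main__": a=list(map(float,sys.argv[1:])); plan(a[:3],a[3])
E
python3 plan.py .457 -.357 .24 .3
```

```text
t 0.1 pos [0.2575 0.5136 0.2525] yaw -0.465 F [-0.01  0.24  0.02] q [ 0.99  0.28  1.51 -0.    1.36 -0.12]
shift [-22.74 -27.55   0.54] turn -7.3
```

Request:
drive_tool(rows=[[-1,-1.2,0,-1],[-2,-2.4,0,-2],[-3,-3.6,0.1,-3],[-4,-4.8,0.2,-4],[-5,-6,0.3,-5],[-6,-7.2,0.4,-6],[-7,-8.4,0.5,-7],[-8,-9.6,0.5,-7.3]], grip=0, newtons=40)

```text
clock: 0.77
position: [0.3282, 0.2095, 0.2403]
ee_rot: [-0.0, -0.152, 0.988, 0.0]
contact_force: [1.2, -0.8, 1.5]
width: 0.0001
gripper_force: 0.0
```

```bash
python3 plan.py .457 -.357 .24 .3
```

```text
t 0.7667 pos [0.3282 0.2095 0.2403] yaw 0.305 F [ 1.23 -0.79  1.48] q [ 0.39 -0.    1.88  0.    1.27 -1.49]
shift [  1.89 -23.16   0.  ] turn 0.05
```

The wrist joint would end near its limit. I'll turn half a turn the other way during transit and push with the opposite side face.

Request:
drive_tool(rows=[[0.1,-1,0,1.1],[0.2,-2,0,2.2],[0.3,-3,0,3.3],[0.4,-4,0,4.4],[0.5,-5,0,5.5],[0.6,-6,0,6.6],[0.7,-7,0,7.7],[0.8,-8,0,8.8]])

```text
clock: 1.43
position: [0.3684, 0.0127, 0.2406]
ee_rot: [-0.0, 0.309, 0.951, 0.0]
contact_force: [1.2, 0.1, -0.1]
width: 0.0001
gripper_force: 0.0
```

```bash
python3 plan.py .457 -.357 .24 -2.8416
```

```text
t 1.4333 pos [0.3684 0.0127 0.2406] yaw -0.628 F [ 1.23  0.12 -0.07] q [-0.16 -0.03  1.91  0.    1.27 -1.1 ]
shift [-11.56  -9.89   0.02] turn 21.14
```

Request:
drive_tool(rows=[[-0.7,-0.6,0,1.1],[-1.4,-1.2,0,2.2],[-2.1,-1.8,0,3.3],[-2.8,-2.4,0,4.4],[-3.5,-3,0,5.5],[-4.2,-3.6,0,6.6],[-4.9,-4.2,0,7.7],[-5.6,-4.8,0,8.8]])

```text
clock: 2.1
position: [0.4123, -0.1662, 0.2405]
ee_rot: [-0.0, 0.7, 0.715, -0.0]
contact_force: [-0.6, 0.6, 0.4]
width: 0.0001
gripper_force: 0.0
```

```bash
python3 plan.py .457 -.357 .24 -2.8416
```

```text
t 2.1 pos [ 0.4123 -0.1662  0.2405] yaw -1.549 F [-0.59  0.6   0.42] q [-0.54  0.09  1.78  0.    1.27 -0.56]
shift [-7.67  1.62  0.01] turn 12.34
```

Request:
drive_tool(rows=[[-0.9,0.2,0,1.1],[-1.8,0.4,0,2.2],[-2.7,0.6,0,3.3],[-3.6,0.8,0,4.4],[-4.6,1,0,5.5],[-5.6,1.2,0,6.6],[-6.6,1.4,0,7.7],[-7.7,1.6,0,8.8]])

```text
clock: 2.77
position: [0.4577, -0.3572, 0.2403]
ee_rot: [-0.001, 0.944, 0.329, -0.0]
contact_force: [-0.2, -0.3, -0.4]
width: 0.0001
gripper_force: 0.0
```

```bash
python3 plan.py .457 -.357 .112 -2.8416
```

```text
t 2.7667 pos [ 0.4577 -0.3572  0.2403] yaw -2.471 F [-0.2  -0.34 -0.41] q [-0.78  0.29  1.51  0.    1.34  0.12]
shift [-0.02 -0.01  5.13] turn 3.54
```

Request:
drive_tool(rows=[[0,0,0,1],[0,0,0.5,2],[0,0,1.3,3],[0,0,2.3,3.5],[0,0,3.3,3.5],[0,0,4.2,3.5],[0,0,5.1,3.5],[0,0,5.1,3.5]])

```text
clock: 3.43
position: [0.4551, -0.354, 0.1085]
ee_rot: [-0.004, 0.988, 0.154, -0.003]
contact_force: [-1.3, 1.2, -0.2]
width: 0.0004
gripper_force: 0.0
```

```bash
python3 plan.py .4985 -.3444 .112 -2.8416; python3 - <<'E'
from rig import eyes
import cv2, numpy as np
o=[]
for n in ("scene","top"):
    im,d=eyes.get_image(n); np.savez(f"{n}1.npz",im=im,d=d,**{k:np.array(v) for k,v in eyes.camera_info(n).items()}); o.append(im[:,:,::-1])
cv2.imwrite("pics/c1.png",cv2.hconcat([cv2.resize(o[0][170:330,240:410],(400,376)),cv2.resize(o[1][160:280,290:400],(400,376))]))
E
```

```text
t 3.4333 pos [ 0.4551 -0.354   0.1085] yaw -2.831 F [-1.34  1.22 -0.15] q [-0.78  0.4   1.71  0.    1.05  0.48]
shift [ 1.77  0.16 -0.15] turn 0.1
```

View pics/c1.png

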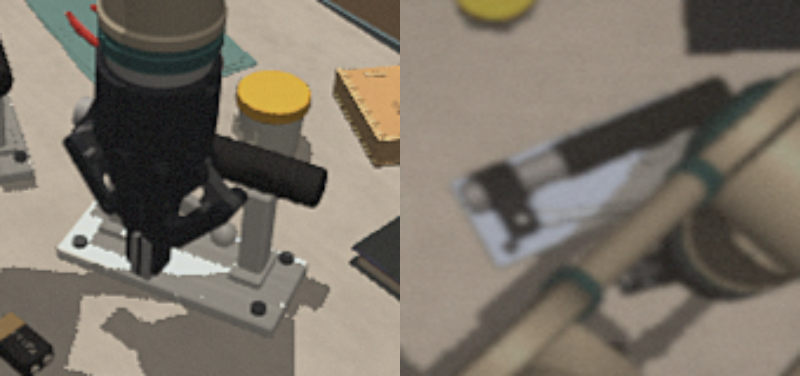

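The fingers stand shut in front of the blade: the tips are at about (150,270) in the left crop and the ball at (222,235). The finger knuckles spread parallel to the bar and above it. I'll close in slowly and watch the force.

Request:
drive_tool(rows=[[0.1,0.1,-0.2,0],[0.3,0.1,-0.2,0],[0.5,0.15,-0.2,0],[0.7,0.15,-0.2,0],[0.8,0.15,-0.2,0],[0.9,0.15,-0.2,0],[0.9,0.15,-0.2,0],[0.9,0.15,-0.2,0]])

```text
clock: 4.2
position: [0.4804, -0.353, 0.1182]
ee_rot: [-0.0, 0.988, 0.155, -0.0]
contact_force: [0.5, -0.1, 0.0]
width: 0.0001
gripper_force: 0.0
```

Request:
drive_tool(rows=[[0.05,0,0,0],[0.1,0,0,0],[0.15,0,0,0],[0.2,0,0,0],[0.25,0,0,0],[0.3,0,0,0],[0.35,0,0,0],[0.4,0,0,0]])

```text
clock: 4.87
position: [0.4895, -0.3507, 0.1183]
ee_rot: [0.0, 0.988, 0.155, -0.001]
contact_force: [-1.6, -2.3, -0.2]
width: -0.0001
gripper_force: 1.3
```

Request:
drive_tool(rows=[[0.05,0,0,0],[0.1,0,0,0],[0.15,0,0,0],[0.2,0,0,0],[0.25,0,0,0],[0.3,0,0,0],[0.35,0,0,0],[0.4,0,0,0]])

```text
clock: 5.53
position: [0.4995, -0.3472, 0.1183]
ee_rot: [0.0, 0.988, 0.154, 0.0]
contact_force: [-2.2, -2.5, -0.1]
width: -0.0002
gripper_force: 1.6
```

Request:
drive_tool(rows=[[0.05,0,0,0],[0.1,0,0,0],[0.15,0,0,0],[0.2,0,0,0],[0.25,0,0,0],[0.3,0,0,0],[0.35,0,0,0],[0.4,0,0,0]])

```text
clock: 6.2
position: [0.509, -0.3442, 0.1183]
ee_rot: [0.0, 0.988, 0.154, -0.0]
contact_force: [-2.8, -4.2, 0.7]
width: 0.0001
gripper_force: 2.1
```

Request:
drive_tool(rows=[[0.05,0,0,0],[0.1,0,0,0],[0.13,0,0,0],[0.16,0,0,0],[0.2,0,0,0],[0.2,0,0,0],[0.2,0,0,0],[0.2,0,0,0]])

```text
clock: 6.87
position: [0.5137, -0.3425, 0.1183]
ee_rot: [-0.0, 0.988, 0.154, 0.0]
contact_force: [-2.7, -3.6, 1.5]
width: 0.0003
gripper_force: 2.1
```

Request:
drive_tool(rows=[[0.02,0,0,0],[0.04,0,0,0],[0.06,0,0,0],[0.08,0,0,0],[0.1,0,0,0],[0.1,0,0,0],[0.1,0,0,0],[0.1,0,0,0]])

```text
clock: 7.53
position: [0.516, -0.3416, 0.1183]
ee_rot: [-0.0, 0.988, 0.154, -0.0]
contact_force: [-3.6, -2.8, 1.4]
width: -0.0002
gripper_force: 2.2
```

```bash
python3 - <<'E'
from rig import eyes
import cv2, numpy as np
o=[]
for n in ("scene",):
    im,d=eyes.get_image(n); np.savez(f"{n}2.npz",im=im,d=d,**{k:np.array(v) for k,v in eyes.camera_info(n).items()}); o.append(im[:,:,::-1])
cv2.imwrite("pics/c2.png",cv2.resize(o[0][190:310,270:410],(700,600)))
E
```

```text
(no output)
```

View pics/c2.png

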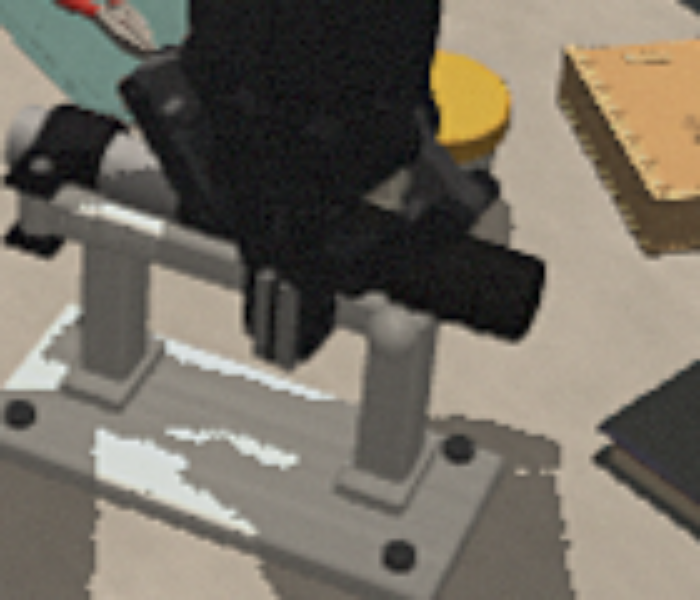

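The blade is almost parallel to the bar: ball at (398,318), fingertips at (280,350) in front of the blade and clear of the bar. Small steps to the stop.

Request:
drive_tool(rows=[[0.02,0,0,0],[0.04,0,0,0],[0.06,0,0,0],[0.08,0,0,0],[0.08,0,0,0],[0.08,0,0,0],[0.08,0,0,0],[0.08,0,0,0]])

```text
clock: 8.25
position: [0.5166, -0.3414, 0.1182]
ee_rot: [-0.0, 0.988, 0.155, -0.001]
contact_force: [-6.6, -3.5, 2.2]
width: -0.0001
gripper_force: 3.8
```

Request:
drive_tool(rows=[[0.02,0,0,0],[0.04,0,0,0],[0.04,0,0,0],[0.04,0,0,0],[0.04,0,0,0],[0.04,0,0,0],[0.04,0,0,0],[0.04,0,0,0]])

```text
clock: 8.92
position: [0.5167, -0.3413, 0.1182]
ee_rot: [-0.0, 0.988, 0.155, -0.002]
contact_force: [-8.6, -4.6, 3.1]
width: -0.0003
gripper_force: 4.8
```

On the stop: the tool moved 0.1 mm for a 1 mm command while the force rose to about 10 N. Now I let it spring right out.

Request:
drive_tool(rows=[[-0.1,0,0,0],[-0.3,0,0,0],[-0.5,0,0,0],[-0.7,0,0,0],[-0.9,0,0,0],[-1.2,0,0,0],[-1.5,0,0,0],[-1.8,0,0,0]])

```text
clock: 9.58
position: [0.476, -0.3542, 0.1181]
ee_rot: [-0.0, 0.988, 0.154, 0.001]
contact_force: [-0.4, -0.7, -1.0]
width: 0.0001
gripper_force: 0.0
```

Request:
drive_tool(rows=[[-0.1,0,0,0],[-0.2,0,0,0],[-0.2,0,0,0],[-0.2,0,0,0],[-0.2,0,0,0],[-0.2,0,0,0],[-0.2,0,0,0],[-0.2,0,0,0]])

```text
clock: 10.25
position: [0.4715, -0.356, 0.1182]
ee_rot: [-0.0, 0.988, 0.155, 0.0]
contact_force: [-0.7, 0.2, -0.1]
width: 0.0001
gripper_force: 0.0
```

```bash
python3 plan.py .498 -.347 .118 -2.8416; python3 - <<'E'
from rig import eyes
import cv2, numpy as np
im,d=eyes.get_image("scene")
cv2.imwrite("pics/c3.png",cv2.resize(im[190:310,270:410,::-1],(700,600)))
E
```

```text
t 10.25 pos [ 0.4715 -0.356   0.1182] yaw -2.831 F [-0.74  0.21 -0.07] q [-0.76  0.4   1.67  0.    1.07  0.5 ]
shift [ 1.12 -0.02  0.01] turn 0.1
```

View pics/c3.png

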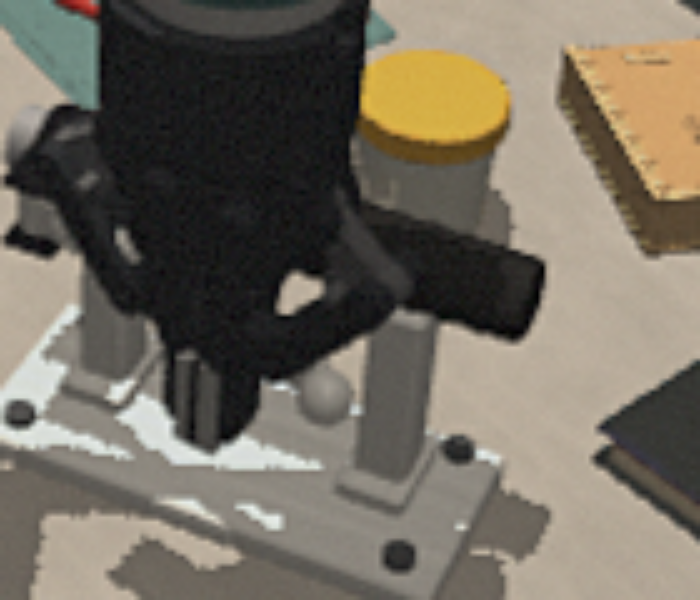

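The lever is fully out again: the ball is at (325,393) in the crop, which is (335,269) in the full frame, the same as at rest. Second push, firm.

Request:
drive_tool(rows=[[0.2,0,0,0],[0.4,0,0,0],[0.55,0,0,0],[0.7,0,0,0],[0.85,0,0,0],[1,0,0,0],[1.1,0,0,0],[1.2,0,0,0]])

```text
clock: 10.97
position: [0.4999, -0.3474, 0.1183]
ee_rot: [0.0, 0.988, 0.155, -0.0]
contact_force: [-3.0, -3.5, 0.7]
width: -0.0001
gripper_force: 1.6
```

Request:
drive_tool(rows=[[0.1,0,0,0],[0.2,0,0,0],[0.3,0,0,0],[0.4,0,0,0],[0.5,0,0,0],[0.6,0,0,0],[0.7,0,0,0],[0.75,0,0,0]])

```text
clock: 11.63
position: [0.5168, -0.3415, 0.1183]
ee_rot: [0.0, 0.988, 0.155, -0.001]
contact_force: [-8.6, -4.9, 2.6]
width: -0.0002
gripper_force: 4.6
```

Request:
drive_tool(rows=[[0.04,0,0,0],[0.08,0,0,0],[0.1,0,0,0],[0.12,0,0,0],[0.14,0,0,0],[0.14,0,0,0],[0.14,0,0,0],[0.14,0,0,0]])

```text
clock: 12.3
position: [0.5171, -0.3413, 0.1182]
ee_rot: [0.0, 0.988, 0.155, -0.004]
contact_force: [-12.2, -6.7, 4.1]
width: 0.0004
gripper_force: 7.1
```

Request:
drive_tool(rows=[[0.03,0,0,0],[0.06,0,0,0],[0.1,0,0,0],[0.12,0,0,0],[0.12,0,0,0],[0.12,0,0,0],[0.12,0,0,0],[0.12,0,0,0]])

```text
clock: 12.97
position: [0.5175, -0.3411, 0.1182]
ee_rot: [0.0, 0.988, 0.156, -0.007]
contact_force: [-17.2, -9.5, 6.6]
width: -0.0001
gripper_force: 10.1
```

Request:
drive_tool(rows=[[0,0,0,0],[0,0,0,0],[0,0,0,0],[0,0,0,0],[0,0,0,0],[0,0,0,0],[0,0,0,0],[0,0,0,0]])

```text
clock: 13.63
position: [0.5175, -0.3412, 0.1182]
ee_rot: [0.0, 0.988, 0.156, -0.007]
contact_force: [-18.2, -9.0, 6.4]
width: -0.0002
gripper_force: 10.1
```

```bash
python3 - <<'E'
from rig import eyes
import cv2
im,d=eyes.get_image("scene")
cv2.imwrite("pics/c4.png",cv2.resize(im[190:310,270:410,::-1],(700,600)))
E
```

```text
(no output)
```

View pics/c4.png

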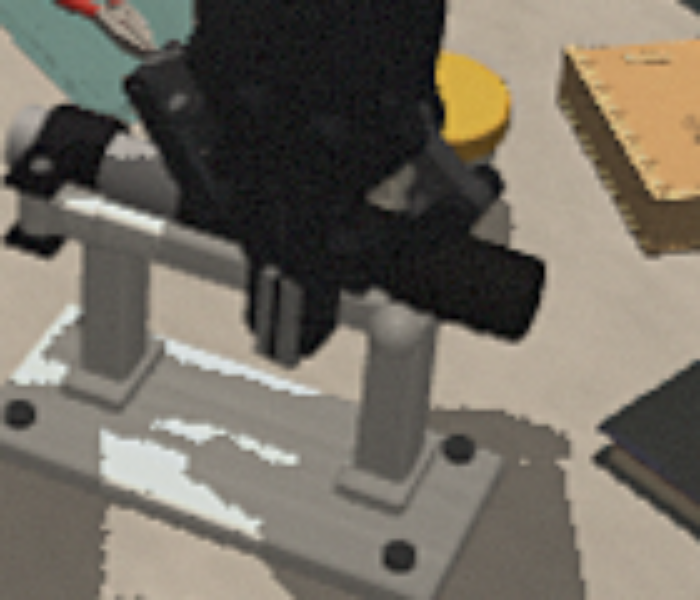

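The lever is held in at about 21 N: ball at (400,315), blade parallel to the bar, and fingertips at (280,350) clear of the bar. The push is steady, so I'm handing in.

```bash
python3 -c "
from rig import order
print(order.sign_off())"
```

```text
the job is handed in; nothing more can be done
None
```

I pushed the brake lever in gently to its stop (about 10 N) and let it spring fully back out. I then pushed it firmly on to the stop again and handed in at 13.7 s, still holding it there at about 21 N.

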